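# Clear the taped place and tip the carton down into it

## Robot

A 7-joint arm with a two-finger parallel gripper is mounted at the origin on the work surface. World frame = base frame: x ahead of the robot, y to its left, z up, the work surface at z = 0. Lengths are in m, angles in rad, forces in N, time in s.
With the tool pointing down it reaches from about 0.425 to 0.825 m from the base axis. Payload 3.6 kg.
Tool frame: the origin (TCP) lies at the very end of the fingers, on their centre line; the grasp point (between the pads) lies 19 mm behind it; z points along the fingers, y is the direction in which the jaws open and shut (so a half turn about z gives the same grasp; the last joint's range is limited). The gripper opens to 85 mm and grips with 20 to 120 N. Pads are 22 mm wide; open, the fingers measure 114 mm over their backs; the gripper's body (76 mm by 85 mm) begins 54 mm behind the grasp point. The pads swing forward as they close: fully open they stand 13 mm farther back than shut.
Start: joints at [-1.345, 0.615, -0.013, 1.423, 0.008, 1.103, -0.04], TCP at [0.162, 0.629, 0.231] pointing down, gripper open.
Joint ranges: [-3.12, 3.12], [-0.3, 2.06], [-1.34, 1.32], [0.26, 2.42], [-1.36, 4.5], [0.01, 1.98], [-2.84, 2.84]. Speed limits (rad/s): [2.79, 2.79, 3.14, 3.14, 3.14, 3.14, 3.14].

## Interface

Orientations are given as [roll, pitch, yaw] about the fixed x, y, z axes, in that order (R = Rz(yaw) Ry(pitch) Rx(roll)).
In Python, from cell import arm gives the robot as it stands.
- The arm moves only by the shell command python3 -m handwheel 'ROWS' [FORCE]. ROWS is JSON, a list of rows, each an object with "travel": the shift along the tool's x, y, z each as a share of 80 mm, from -1 to 1, a list of three; "delta_rot": the turn, a rotation vector about the tool's x, y, z each as a share of 6 degrees, from -1 to 1, a list of three; "gripper": the closure, from 0 (fully open) to 1 (shut). In form: [{"travel": [x, y, z], "delta_rot": [rx, ry, rz], "gripper": gripper}, ...]. A call has 1 to 8 rows; each row shifts and turns the pose as measured when the row begins, along the tool's axes as they then stand; what a row does not reach is not made up. A row lasts 1/8 s, in which the tool goes at most 62.5 mm and 10.7 degrees, less where a joint would pass 70% of its speed; a pose out of reach is approached as far as the arm can. A call with a number of a shift or a turn outside -1 to 1 is refused whole. A call with a gripper value outside its range is refused whole. The fingers move at their own pace and stop on an object; FORCE is the grip in N (left out, the last holds). Time passes only in rows, so rows that do not move let the fingers close. It gives the time, the measured TCP pose, the force and the opening at its end, in the units of the state.
- arm.read_state(): the state, without advancing time (a new reading comes with each control period).
- arm.get_image(name): name is "scene" or "top"; returns a dict with "pixels" (480x640x3 uint8, red, green, blue), "depth" (480x640 float32, m along the optical axis (not along the pixel's ray), 0 where there is no reading), "fx", "fy", "cx", "cy" (pixels), "D" ([k1, k2, p1, p2, k3] as OpenCV has them; the pictures are not rectified), "eye" and "rotation" of the camera in the world. Camera axes: x right, y up, looking along -z (the intrinsics and any distortion apply to the point x, -y, -z); pixel columns grow to the right and rows downward; lengths in m; the calibration is good to about 2 mm. A picture is of the moment at which its call begins.
- arm.sign_off(): hands the job in, once; it reports no verdict.
The state is a dict: "time": time; "joints": joint angles; "qvel": joint speeds; "joint_torque": joint torques, N m; "tcp_pos": TCP position; "eef_rot": TCP orientation; "wrist_force": force on the tool from outside, world axes, zero at the start; "wrist_torque": the same for the moment, N m; "opening": opening from 0.0 (shut) to 1.0 (fully open).
Only numpy, scipy, OpenCV 4.12 (cv2) and the standard library are available. Lean on these libraries where they do the work, as an engineer would, in place of code of your own. Each camera call takes 0.05 s, during which the arm holds its last target.

## Task

The tall flour carton must not stay standing near the fryer. First push the low round tub along the counter, upright, until it is completely out of the taped frame; then push the carton gently near its top so that it topples flat onto its broad side inside the frame (lying on the tape is fine, beyond the tape's outside edge is not; it should land there in the fall, not be dragged in afterwards). Only push: do not pinch, lift or carry either of them, and leave the bowl, the jar and the spatula where they are.

Things in the scene. Friction and masses are not known exactly. Their poses are not given: they have to be found in the camera images.
- carton: plain tall cardboard carton with a blank paper band, 50 (its x) x 90 (its y) x 165 mm (its z), about 0.4 kg (0.28 to 0.56), firm and filled evenly; it starts standing at one end of the taped frame, partly across the tape, its broad side facing down the frame's length to within 0.12 rad. Origin: centre of its underside. x: normal of its broad side, pointing towards the far end of the frame, i.e. the way it must fall; z: up while it stands
- carton_top (a point): centre of the carton's 50 x 90 mm top end, 165 mm along its z from the origin
- frame: rectangle of dark tape stuck on the steel counter (no height to speak of), 260 mm (its x) x 170 mm (its y) over the outside edges, tape 15 mm wide. Origin: its centre, on the counter. x: along its length, from the end where the carton stands to the free end
- tub: low round plain white plastic tub with a flat white lid, 80 mm diameter, 45 mm high, about 0.22 kg, standing in the free half of the frame, where the carton must come to lie. It slides on the counter with moderate friction (a few N) and there is free counter on both long sides of the frame beside it. Origin: centre of its underside
- bowl: bystander: steel mixing bowl, 170 mm diameter, 75 mm high, beside the carton's end of the frame on the frame's +y side. Origin: centre of its underside
- jar: bystander: brown glass jar with a steel cap, 56 mm diameter, 100 mm high, beside the carton's end of the frame on the frame's -y side. Origin: centre of its underside
- spatula: bystander: spatula lying on the counter to the robot's right, apart from the frame, 240 mm long along its x, under 40 mm high. Origin: on the counter, under its middle
Not all that is in view belongs to the job. There is more than one size of the carton; the one meant has the size given above.

How it is judged:
On the way, in this order (a step that is already met when the one before it is completed fails the run):
1. the tub is completely out of the taped frame, upright, and the carton still stands ((y of tub in the frame of frame above 0.125 m or y of tub in the frame of frame below -0.125 m or x of tub in the frame of frame above 0.17 m or x of tub in the frame of frame below -0.17 m) and angle between each of tub, carton's own z axis and vertical below 0.1 rad and height (world z) of tub between -0.01 and 0.006 m), for 0.2 s.
2. the carton lies on its broad side inside the frame (x of carton in the frame of frame between -0.13 and 0.13 m and y of carton in the frame of frame between -0.04 and 0.04 m and x of carton_top in the frame of frame between -0.13 and 0.13 m and y of carton_top in the frame of frame between -0.04 and 0.04 m and angle between the x axis of carton and the z axis of frame, either way round below 0.1 rad and (y of tub in the frame of frame above 0.125 m or y of tub in the frame of frame below -0.125 m or x of tub in the frame of frame above 0.17 m or x of tub in the frame of frame below -0.17 m)), for 0.2 s.
At the end, for the whole second after the job is handed in: the carton lies at rest on its broad side (within 0.1 rad), the centres of its two ends within 130 mm lengthwise and 40 mm sideways of the frame's centre (so within the tape's outside edge); the tub stands upright, at rest, wholly outside the tape's outside edge (all of step 2 and angle between tub's own z axis and vertical below 0.1 rad and height (world z) of tub between -0.01 and 0.006 m and linear speed of each of carton, tub below 0.02 m/s and height (world z) of carton below 0.035 m); the robot touches nothing.
It fails at once if the carton is lifted or carried (height (world z) of carton above 0.045 m or height (world z) of carton_top above 0.185 m).
It fails at once if the tub is lifted or tipped (height (world z) of tub above 0.015 m or angle between tub's own z axis and vertical above 0.4 rad).
It fails at once if the carton or the tub is pinched or struck hard (over 30 N) (contact force between the fingers and carton above 30 N or contact force between the fingers and tub above 30 N).
It fails at once if the carton falls with an end more than 15 mm beyond the frame's outside edge (angle between carton's own z axis and vertical above 1.4 rad and not (x of carton in the frame of frame between -0.145 and 0.145 m and y of carton in the frame of frame between -0.055 and 0.055 m and x of carton_top in the frame of frame between -0.145 and 0.145 m and y of carton_top in the frame of frame between -0.055 and 0.055 m)).
It fails at once if the bowl, jar or spatula is moved (distance of any of bowl, jar, spatula from where it was at the start of the episode above 0.015 m).
It also fails if it takes over 54 s, if anything falls off the work surface, if the arm or the gripper's body presses on something with over 40 N, if the wrist force passes 120 N, or if a joint passes its speed limit or range.

## Working session

There is one attempt and no reset: what is moved stays moved. The work goes in short steps, Python scripts to look and compute and a shell command to move; the robot and the scene stay as the last step left them, time stands still between calls to the robot, and variables do not carry over. Pictures are saved under pics/ and viewed, and the job is handed in when it is done.

```bash
mkdir -p pics; ls; cat > h.py <<'E'
import numpy as np, cv2
from cell import arm
def grab(name,fn=None):
    im=arm.get_image(name)
    if fn: cv2.imwrite('pics/'+fn,im['pixels'][:,:,::-1])
    return im
def rays(im,uv):
    K=np.array([[im['fx'],0,im['cx']],[0,im['fy'],im['cy']],[0,0,1]])
    p=cv2.undistortPoints(np.array(uv,float).reshape(-1,1,2),K,np.array(im['D'],float)).reshape(-1,2)
    d=np.c_[p[:,0],-p[:,1],-np.ones(len(p))]
    return np.array(im['eye']),d@np.array(im['rotation']).T
def onplane(im,uv,z):
    e,d=rays(im,uv); return e+d*((z-e[2])/d[:,2])[:,None]
def withdepth(im,uv):
    e,d=rays(im,uv); uv=np.array(uv).reshape(-1,2).astype(int)
    return e+d*im['depth'][uv[:,1],uv[:,0]][:,None]
E
python3 - <<'E'
from h import *
for n in ('scene','top'):
    im=grab(n,n+'0.png'); np.savez('/tmp/%s0.npz'%n,**im); print(n,im['eye'],np.array(im['rotation']).round(3).tolist(),im['fx'],im['D'])
print(arm.read_state())
E
```

```text
pics
scene [1.21668626 0.15090577 0.58132535] [1.028, -0.023, 1.87] 447.10303672672046 [-0.03189492  0.          0.          0.          0.        ]
top [ 0.32061743 -0.06244013  0.96718308] [0.248, 0.007, -1.728] 499.5327523586956 [-0.11508213  0.          0.          0.          0.        ]
{'time': 0.1, 'joints': array([-1.34547538,  0.61582818, -0.01263616,  1.42473929,  0.00809092,
        1.10338397, -0.04040548]), 'qvel': array([ 0.00068426, -0.00202312, -0.00061284, -0.00392605,  0.00103807,
       -0.00043925, -0.00065132]), 'joint_torque': array([ 1.61996923e-03, -4.70383108e+01,  2.60550706e-01, -1.71571791e+01,
        1.01023901e-02,  5.91879449e-03, -6.15176774e-06]), 'tcp_pos': array([0.16176492, 0.62884517, 0.23025001]), 'eef_rot': array([-3.13928351e+00,  8.94464558e-06,  2.88984367e+00]), 'wrist_force': array([ 0.56917433,  0.38406649, -1.16383951]), 'wrist_torque': array([0.00533574, 0.02090763, 0.06271303]), 'opening': 0.9986280485247726}
```

```bash
sed -i "s/np.array(im\['rotation'\]).T/Rotation.from_euler('xyz',im['rotation']).as_matrix().T/; s/^import numpy as np, cv2/import numpy as np, cv2\nfrom scipy.spatial.transform import Rotation/" h.py; cat h.py | grep Rot
```

```text
from scipy.spatial.transform import Rotation
    return np.array(im['eye']),d@Rotation.from_euler('xyz',im['rotation']).as_matrix().T
```

View pics/scene0.png

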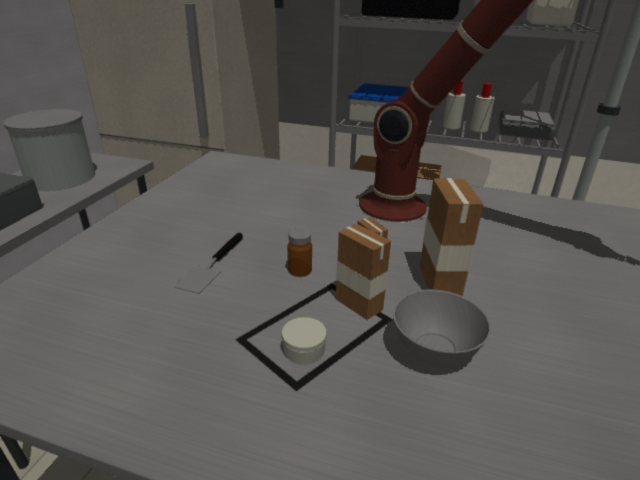

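View pics/top0.png

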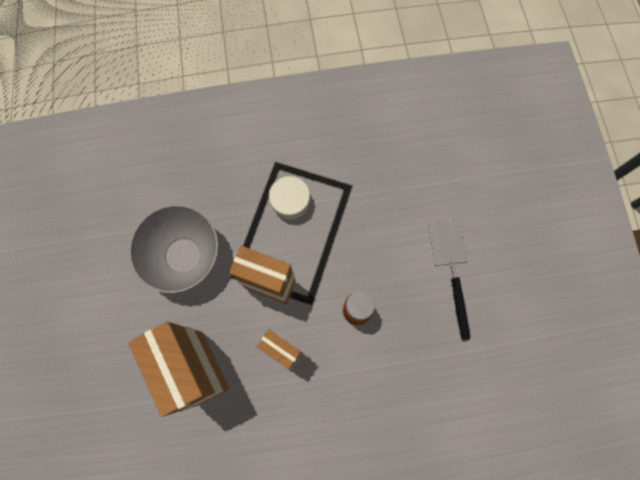

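The top view shows the frame's free-end corners at about (277,165) and (351,187), with a near corner at (312,300). The tub is at (290,198), the medium carton at (263,272), the small decoy at (280,349) and the large decoy at (180,370). The bowl is at (175,250) and the jar at (360,307). Now I'll measure them.

```bash
python3 - <<'E'
from h import *
S=np.load('/tmp/scene0.npz');T=np.load('/tmp/top0.npz')
# frame
def mask_black(im):
    p=im['pixels'];return (p.max(2)<40).astype(np.uint8)
for n,im in(('top',T),('scene',S)):
    m=mask_black(im)
    nl,l,st,c=cv2.connectedComponentsWithStats(m)
    for i in range(1,nl):
        if st[i,4]>300: print(n,i,st[i],c[i].round(1))
# top
p=T['pixels'].astype(int)
hsv=cv2.cvtColor(T['pixels'],cv2.COLOR_RGB2HSV)
print('carton px',[hsv[y,x].tolist() for x,y in((263,272),(255,260),(263,283),(290,198),(360,307),(300,100))])
for nm,uv,z in (('frame corners',[(277,163),(353,186),(313,303)],0),('tub',[(290,196)],.045),('jar cap',[(362,304)],.1)):
    print(nm,onplane(T,uv,z).round(4).tolist())
X=withdepth(T,[(263,262),(263,268),(280,349),(180,370),(290,198),(300,100),(361,305)]);print(X.round(4))
E
python3 -c "
import cv2
i=cv2.imread('pics/top0.png')[140:380,120:400];cv2.imwrite('pics/t_zoom.png',cv2.resize(i,None,fx=2.5,fy=2.5,interpolation=2))
i=cv2.imread('pics/scene0.png')[200:400,220:500];cv2.imwrite('pics/s_zoom.png',cv2.resize(i,None,fx=2.8,fy=2.8,interpolation=2))"
```

```text
top 2 [ 245  164  106  141 1232] [304.3 226.5]
top 4 [452 279  17  60 468] [460.3 309.1]
scene 2 [ 361    0  100   20 1763] [411.7   8.5]
scene 3 [ 467    0   66   49 1161] [500.2  21.7]
scene 5 [ 422   37   61   68 1337] [452.1  73.8]
scene 12 [411  96  23  62 537] [420.6 121. ]
scene 15 [379 110  30  32 743] [393.4 125.4]
scene 16 [499 111  52  29 560] [524.1 130.3]
scene 30 [  0 188  42  41 563] [ 18.7 210.3]
scene 54 [ 237  284  155  106 1663] [306.  343.3]
scene 55 [  0 434  28  34 361] [ 15.4 451.2]
scene 56 [  0 448  19  32 312] [  5.9 468.7]
carton px [[17, 74, 204], [14, 149, 161], [14, 152, 166], [22, 42, 218], [14, 22, 149], [9, 18, 143]]
frame corners [[0.7409, -0.0336, 0.0], [0.6653, -0.1812, 0.0], [0.4407, -0.0629, 0.0]]
tub [[0.6484, -0.0507, 0.045]]
jar cap [[0.413, -0.1467, 0.1]]
[[ 4.994e-01  7.800e-03  1.661e-01]
 [ 4.894e-01  9.100e-03  1.665e-01]
 [ 3.582e-01  3.300e-03  1.212e-01]
 [ 3.451e-01  1.447e-01  2.258e-01]
 [ 6.434e-01 -5.020e-02  4.780e-02]
 [ 8.795e-01 -1.026e-01  2.000e-04]
 [ 4.118e-01 -1.449e-01  9.810e-02]]
```

View pics/t_zoom.png

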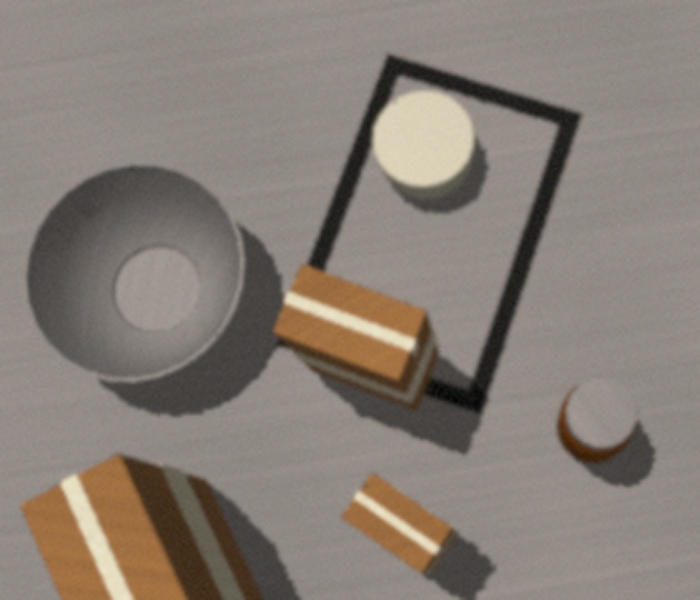

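View pics/s_zoom.png

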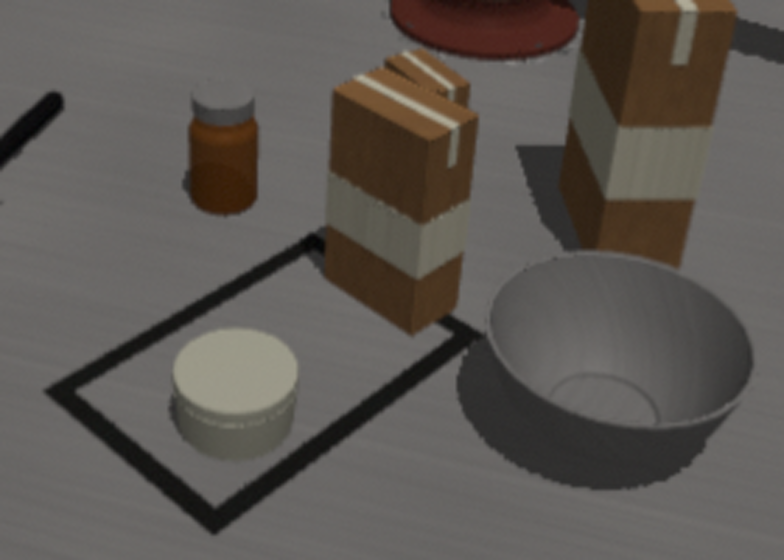

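```bash
cat > meas.py <<'E'
from h import *
S=np.load('/tmp/scene0.npz');T=np.load('/tmp/top0.npz')
ct=onplane(T,np.array([(388,55),(581,116),(481,412)])/2.5+[120,140],0)
cs=onplane(S,np.array([(46,390),(214,536),(483,333),(313,232)])/2.8+[220,200],0)
print('top c',ct.round(4).tolist());print('scene c',cs.round(4).tolist())
def cloud(im):
    H,W=im['depth'].shape
    u,v=np.meshgrid(np.arange(W),np.arange(H)); uv=np.c_[u.ravel(),v.ravel()]
    return withdepth(im,uv).reshape(H,W,3)
def rep(n,im,lo,hi,xr,yr):
    P=cloud(im);m=(P[...,2]>lo)&(P[...,2]<hi)&(P[...,0]>xr[0])&(P[...,0]<xr[1])&(P[...,1]>yr[0])&(P[...,1]<yr[1])
    q=P[m]; r=cv2.minAreaRect(q[:,:2].astype(np.float32)*1000); c,rad=cv2.minEnclosingCircle(q[:,:2].astype(np.float32)*1000)
    print(n,m.sum(),'z',np.median(q[:,2]).round(4),'rect',np.round(r[0],1),np.round(r[1],1),round(r[2],2),'circ',np.round(c,1),round(rad,1),'mean',q[:,:2].mean(0).round(4))
for n,im in(('T',T),('S',S)):
    rep(n+' carton',im,.157,.172,(.42,.56),(-.08,.08))
    rep(n+' tub',im,.038,.052,(.58,.72),(-.12,.02))
    rep(n+' bowl',im,.066,.08,(.45,.75),(.02,.25))
    rep(n+' jar',im,.092,.106,(.36,.47),(-.2,-.09))
    rep(n+' small',im,.11,.13,(.3,.42),(-.05,.06))
E
python3 meas.py
```

```text
top c [[0.7438, -0.0302, 0.0], [0.6647, -0.1798, 0.0], [0.4374, -0.0612, 0.0]]
scene c [[0.6672, -0.1764, 0.0], [0.7471, -0.0281, 0.0], [0.5157, 0.0907, 0.0], [0.4373, -0.0587, 0.0]]
T carton 1692 z 0.1661 rect [490.8  14.7] [91.6 50.8] 60.5 circ [490.5  14.8] 50.5 mean [0.4899 0.0143]
T tub 1225 z 0.0459 rect [650.7 -49.1] [78.5 77. ] 79.74 circ [650.8 -49.5] 39.9 mean [ 0.6492 -0.0495]
T bowl 849 z 0.0745 rect [566.5 131.9] [246.3 167.3] 81.78 circ [548.7 131.6] 137.3 mean [0.5844 0.1716]
T jar 644 z 0.1008 rect [ 412.8 -143.2] [48.9 47.2] 80.27 circ [ 413.  -142.8] 25.0 mean [ 0.4128 -0.1424]
T small 886 z 0.1213 rect [359.    6.2] [67.1 37.2] 46.81 circ [358.8   6. ] 36.5 mean [0.359  0.0058]
S carton 774 z 0.1633 rect [492.   15.1] [93.7 53.1] 59.96 circ [492.2  15.1] 50.8 mean [0.497  0.0175]
S tub 1148 z 0.0431 rect [653.1 -48.4] [78.1 80.1] 77.48 circ [653.  -49.8] 41.0 mean [ 0.6558 -0.0477]
S bowl 1024 z 0.0716 rect [552.3 158.9] [228.  168.6] 42.03 circ [572.  135.2] 124.1 mean [0.5639 0.1523]
S jar 254 z 0.0982 rect [ 415.  -143.3] [49.5 48.3] 18.84 circ [ 413.8 -144.3] 26.4 mean [ 0.4181 -0.1419]
S small 288 z 0.1188 rect [361.6   5.9] [68.5 38.5] 47.9 circ [361.3   6.8] 37.2 mean [0.3636 0.0086]
```

```bash
cat >> h.py <<'E'
FO=np.array([.5905,-.044]);FY=-0.4765
FX=np.array([np.cos(FY),np.sin(FY)]);FYv=np.array([-FX[1],FX[0]])
def tof(p): d=np.asarray(p)[...,:2]-FO; return np.stack([d@FX,d@FYv],-1)
def fromf(x,y): return FO+x*FX+y*FYv
def go(target,ty_deg):
    s=arm.read_state(); R=Rotation.from_euler('xyz',s['eef_rot'])
    d=R.inv().apply(np.array(target)-s['tcp_pos'])
    a=np.radians(ty_deg); y=np.array([np.cos(a),np.sin(a),0]); z=np.array([0,0,-1.]);x=np.cross(y,z)
    rv=(R.inv()*Rotation.from_matrix(np.c_[x,y,z])).as_rotvec(degrees=True)
    print('t',s['time'],'tcp',s['tcp_pos'].round(4),'frame',tof(s['tcp_pos']).round(4),'F',s['wrist_force'].round(1),'op',round(s['opening'],3))
    print('travel units',(d/.08).round(3),'rot units',(rv/6).round(2), 'joints',s['joints'].round(2))
E
python3 - <<'E'
from h import *
T=np.load('/tmp/top0.npz')
b=onplane(T,[np.array((136.5,273.5))/2.5+[120,140]],.075); print('bowl',b,tof(b))
for n,p in dict(carton=(.4915,.0149),tub=(.652,-.0493),jar=(.413,-.143),small=(.36,.006)).items(): print(n,tof(p))
P=onplane(T,[(130,345),(172,322),(204,404),(163,415)],.226);print(P)
q=onplane(T,[(172,322),(229,383)],0);print(q)
go([*fromf(.057,-.08),.25],-27.3)
E
```

```text
bowl [[0.56918076 0.17566166 0.075     ]] [[-0.11969702  0.18541408]]
carton [-0.11498774  0.00693036]
tub [0.05708021 0.02349871]
jar [-0.112319   -0.16938622]
small [-0.22775721 -0.06129358]
[[0.39193188 0.21637517 0.226     ]
 [0.41673749 0.14953031 0.226     ]
 [0.29212075 0.11506722 0.226     ]
 [0.28481064 0.17659036 0.226     ]]
[[0.44604622 0.21416389 0.        ]
 [0.31513527 0.11730375 0.        ]]
t 0.1 tcp [0.1618 0.6288 0.2303] frame [-0.6896  0.4012] F [ 0.6  0.4 -1.2] op 0.999
travel units [-7.757 -7.945 -0.228] rot units [-0.02  0.02 17.15] joints [-1.35  0.62 -0.01  1.42  0.01  1.1  -0.04]
```

```bash
python3 -m handwheel '[{"travel":[-0.5,0,-0.2],"delta_rot":[0,0,0.7],"gripper":0.5},{"travel":[-0.7,0,-0.1],"delta_rot":[0,0,0.9],"gripper":0.5},{"travel":[-0.7,0,0],"delta_rot":[0,0,0.9],"gripper":0.5},{"travel":[-0.7,0,0],"delta_rot":[0,0,0.9],"gripper":0.5},{"travel":[-0.7,0,0],"delta_rot":[0,0,0.9],"gripper":0.5},{"travel":[-0.7,0,0],"delta_rot":[0,0,0.9],"gripper":0.5}]' 20
python3 -c "
from h import *
go([*fromf(.057,-.08),.25],-27.3)"
```

```text
time: 0.85
tcp_pos: [0.4412, 0.4821, 0.2492]
eef_rot: [-3.131, -0.002, 2.344]
wrist_force: [0.5, 1.1, -0.5]
opening: 0.503
t 0.85 tcp [0.4412 0.4821 0.2492] frame [-0.374  0.399] F [ 0.5  1.1 -0.5] op 0.503
travel units [-7.003 -3.978  0.019] rot units [-0.1   0.05 11.93] joints [-0.94  0.61  0.14  1.38 -0.09  1.16 -0.01]
```

```bash
python3 -m handwheel '[{"travel":[-0.75,0,0],"delta_rot":[0,0,1],"gripper":0.5},{"travel":[-0.75,0,0],"delta_rot":[0,0,1],"gripper":0.5},{"travel":[-0.75,0,0],"delta_rot":[0,0,1],"gripper":0.5},{"travel":[-0.75,0,0],"delta_rot":[0,0,1],"gripper":0.5},{"travel":[-0.75,0,0],"delta_rot":[0,0,1],"gripper":0.5},{"travel":[-0.75,0,0],"delta_rot":[0,0,1],"gripper":0.5},{"travel":[-0.75,0,0],"delta_rot":[0,0,1],"gripper":0.5},{"travel":[-0.75,0,0],"delta_rot":[0,0,1],"gripper":0.5}]'
python3 -c "
from h import *
go([*fromf(.057,-.08),.25],-27.3)"
```

```text
time: 1.85
tcp_pos: [0.6252, 0.0391, 0.2445]
eef_rot: [-3.127, 0.01, 1.48]
wrist_force: [0.7, -0.2, 0.3]
opening: 0.5
t 1.85 tcp [0.6252 0.0391 0.2445] frame [-0.0073  0.0898] F [ 0.7 -0.2  0.3] op 0.5
travel units [-2.269 -0.055 -0.045] rot units [-0.12  0.12  3.68] joints [-0.32  0.6   0.39  1.47 -0.23  1.13  0.01]
```

```bash
python3 -m handwheel '[{"travel":[-0.6,0,0],"delta_rot":[0,0,1],"gripper":0.5},{"travel":[-0.6,0,0],"delta_rot":[0,0,1],"gripper":0.5},{"travel":[-0.6,0,0],"delta_rot":[0,0,1],"gripper":0.5},{"travel":[-0.6,0,0],"delta_rot":[-0.1,0.1,0.9],"gripper":0.5},{"travel":[0,0,0],"delta_rot":[0,0,0],"gripper":0.5}]'
python3 -c "
from h import *
go([*fromf(.057,-.08),.2],-27.3)"
```

```text
time: 2.48
tcp_pos: [0.572, -0.1594, 0.245]
eef_rot: [-3.141, 0.011, 1.044]
wrist_force: [0.5, 0.3, -0.6]
opening: 0.502
t 2.475 tcp [ 0.572  -0.1594  0.245 ] frame [ 0.0365 -0.111 ] F [ 0.5  0.3 -0.6] op 0.502
travel units [0.406 0.237 0.558] rot units [-0.01  0.1  -0.48] joints [-0.08  0.56  0.51  1.58 -0.29  1.08 -0.02]
```

```bash
python3 -m handwheel '[{"travel":[0.2,0.24,0.5],"delta_rot":[0,0.1,-0.5],"gripper":0.5},{"travel":[0.1,0,0.7],"delta_rot":[0,0,0],"gripper":0.5},{"travel":[0,0,0.7],"delta_rot":[0,0,0],"gripper":0.5},{"travel":[0,0,0.5],"delta_rot":[0,0,0],"gripper":0.5},{"travel":[0,0,0],"delta_rot":[0,0,0],"gripper":0.5}]'
python3 -c "
from h import *
grab('scene','s1.png');grab('top','t1.png')
go([*fromf(.057,-.05),.013],-27.3)"
```

```text
time: 3.1
tcp_pos: [0.604, -0.1424, 0.047]
eef_rot: [-3.141, -0.006, 1.105]
wrist_force: [-0.7, 0.6, 0.9]
opening: 0.499
t 3.2 tcp [ 0.6069 -0.1441  0.051 ] frame [ 0.0605 -0.0814] F [-0.  -0.3  0.3] op 0.5
travel units [ 0.389 -0.043  0.478] rot units [ 0.07 -0.07  0.1 ] joints [-0.02  0.81  0.37  1.69 -0.43  0.71  0.11]
```

View pics/s1.png

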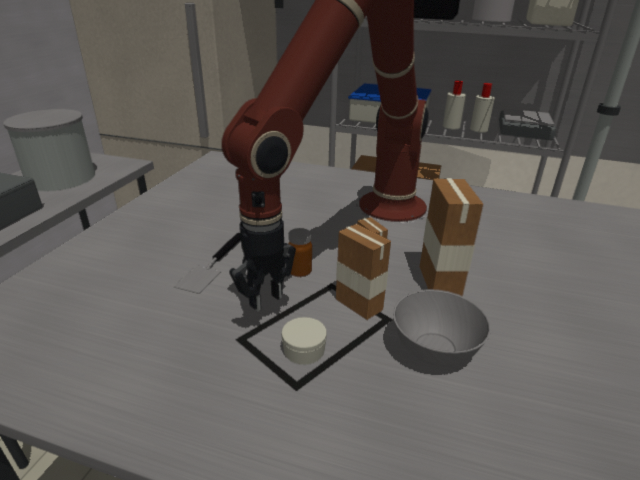

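The gripper is at (262,290), behind the tub at (304,338), with all the objects untouched. I'll lower it and push.

```bash
python3 -m handwheel '[{"travel":[0,-0.04,0.25],"delta_rot":[0,0,0],"gripper":0.5},{"travel":[0,0,0.22],"delta_rot":[0,0,0],"gripper":0.5},{"travel":[0.2,0,0],"delta_rot":[0,0,0],"gripper":0.5},{"travel":[0.2,0,0],"delta_rot":[0,0,0],"gripper":0.5},{"travel":[0,0,0],"delta_rot":[0,0,0],"gripper":0.5}]'
python3 -c "
from h import *
go([*fromf(.057,-.02),.013],-27.3)"
```

```text
time: 3.82
tcp_pos: [0.6277, -0.1121, 0.0217]
eef_rot: [3.117, -0.013, 1.108]
wrist_force: [-0.7, -0.1, 0.8]
opening: 0.499
t 3.825 tcp [ 0.6277 -0.1121  0.0217] frame [ 0.0643 -0.0434] F [-0.7 -0.1  0.8] op 0.499
travel units [ 0.292 -0.089  0.11 ] rot units [ 0.24 -0.13  0.13] joints [-0.06  0.86  0.35  1.68 -0.46  0.66  0.08]
```

```bash
python3 -m handwheel '[{"travel":[0.05,-0.09,0.1],"delta_rot":[0.24,-0.13,0.1],"gripper":0.5},{"travel":[0.15,0,0],"delta_rot":[0,0,0],"gripper":0.5},{"travel":[0.15,0,0],"delta_rot":[0,0,0],"gripper":0.5},{"travel":[0.15,0,0],"delta_rot":[0,0,0],"gripper":0.5}]'
python3 -c "
from h import *
go([*fromf(.057,.1),.015],-27.3)
grab('scene','s2.png');"
```

```text
time: 4.32
tcp_pos: [0.6398, -0.0739, 0.0139]
eef_rot: [-3.141, 0.005, 1.094]
wrist_force: [-0.5, -1.5, 0.3]
opening: 0.496
t 4.325 tcp [ 0.6398 -0.0739  0.0139] frame [ 0.0575 -0.0039] F [-0.5 -1.5  0.3] op 0.496
travel units [ 1.299 -0.007 -0.02 ] rot units [-0.    0.05 -0.  ] joints [-0.14  0.89  0.38  1.63 -0.46  0.71 -0.01]
```

View pics/s2.png

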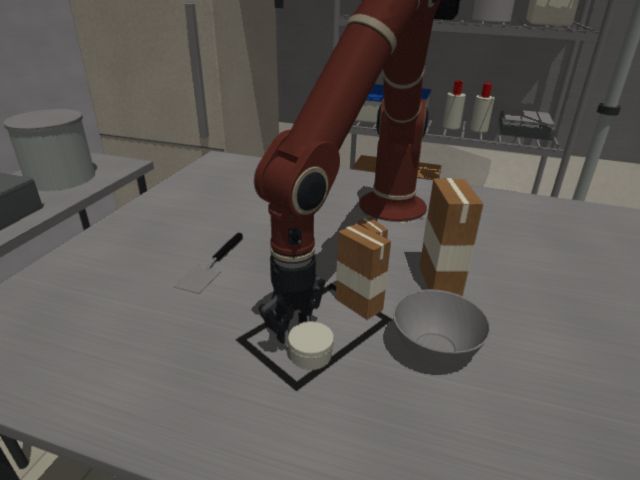

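The tub, now at (311,346), sits upright in the two-finger cradle. I'll continue the push.

```bash
python3 -m handwheel '[{"travel":[0.17,0,0],"delta_rot":[0,0,0],"gripper":0.5},{"travel":[0.17,0,0],"delta_rot":[0,0,0],"gripper":0.5},{"travel":[0.17,0,0],"delta_rot":[0,0,0],"gripper":0.5},{"travel":[0.17,0,0],"delta_rot":[0,0,0],"gripper":0.5},{"travel":[0.17,0,0],"delta_rot":[0,0,0],"gripper":0.5}]'
python3 -c "
from h import *
go([*fromf(.057,.1),.015],-27.3)"
```

```text
time: 5.0
tcp_pos: [0.6737, -0.008, 0.0137]
eef_rot: [-3.141, 0.004, 1.095]
wrist_force: [-1.4, -2.2, 2.5]
opening: 0.498
t 5.0 tcp [ 0.6737 -0.008   0.0137] frame [0.0574 0.0702] F [-1.4 -2.2  2.5] op 0.498
travel units [ 0.373 -0.004 -0.017] rot units [-0.    0.03  0.01] joints [-0.24  0.93  0.4   1.54 -0.46  0.77 -0.12]
```

```bash
python3 -m handwheel '[{"travel":[0.16,0,0],"delta_rot":[0,0,0],"gripper":0.5},{"travel":[0.15,0,0],"delta_rot":[0,0,0],"gripper":0.5},{"travel":[0.08,0,0],"delta_rot":[0,0,0],"gripper":0.5},{"travel":[0,0,0],"delta_rot":[0,0,0],"gripper":0.5},{"travel":[-0.4,0,0],"delta_rot":[0,0,0],"gripper":0.5},{"travel":[-0.4,0,0],"delta_rot":[0,0,0],"gripper":0.5}]'
cat >> h.py <<'E'
def cloud(im):
    H,W=im['depth'].shape
    u,v=np.meshgrid(np.arange(W),np.arange(H))
    return withdepth(im,np.c_[u.ravel(),v.ravel()]).reshape(H,W,3)
def rect(n,im,lo,hi,xr,yr):
    P=cloud(im);m=(P[...,2]>lo)&(P[...,2]<hi)&(P[...,0]>xr[0])&(P[...,0]<xr[1])&(P[...,1]>yr[0])&(P[...,1]<yr[1])
    q=P[m][:,:2].astype(np.float32)
    if len(q)<5: print(n,'none');return
    r=cv2.minAreaRect(q*1000);c,rad=cv2.minEnclosingCircle(q*1000)
    print(n,m.sum(),'rect',np.round(r[0],1),np.round(r[1],1),round(r[2],1),'circ',np.round(c,1),round(rad,1),'frame',tof(np.array(c)/1000).round(4))
E
python3 -c "
from h import *
go([*fromf(.057,0),.2],-27.3)
s=grab('scene','s3.png');t=grab('top','t3.png')
for n,i in(('S',s),('T',t)): rect(n,i,.038,.052,(.65,.8),(.0,.13))
"
```

```text
time: 5.75
tcp_pos: [0.6614, -0.0285, 0.0128]
eef_rot: [-3.141, -0.003, 1.104]
wrist_force: [0.5, -0.3, 1.2]
opening: 0.498
t 5.75 tcp [ 0.6614 -0.0285  0.0128] frame [0.0559 0.0463] F [ 0.5 -0.3  1.2] op 0.498
travel units [-0.572  0.007 -2.341] rot units [-0.01 -0.03  0.1 ] joints [-0.2   0.92  0.39  1.58 -0.46  0.74 -0.07]
S 1520 rect [710.1  64.3] [79.5 78.8] 46.5 circ [710.   65.4] 41.0 frame [0.056 0.152]
T none
```

View pics/s3.png

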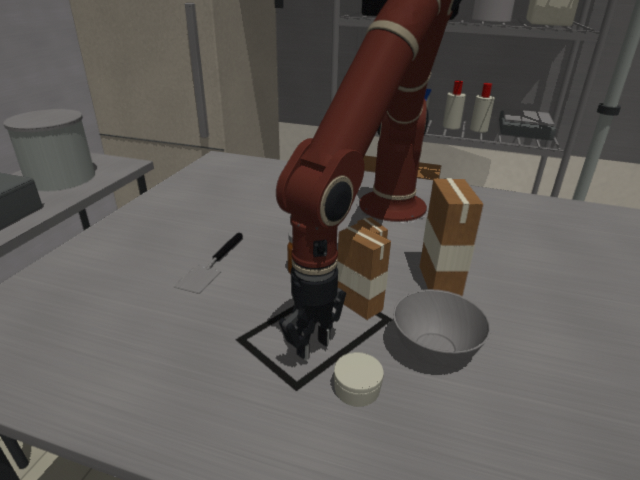

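View pics/t3.png

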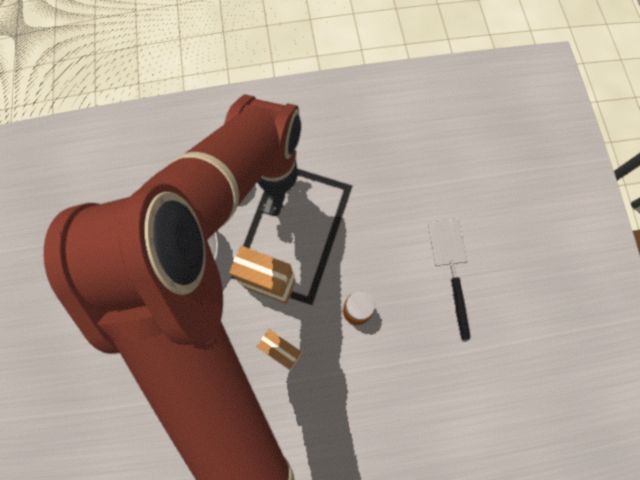

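The tub in the scene view is at (358,378), upright and outside the tape, at frame y ≈ 0.15. The carton at (362,268) still stands. I'll raise the tool, turn it and move behind the carton.

```bash
python3 -m handwheel '[{"travel":[-0.3,0,-0.3],"delta_rot":[0,0,0],"gripper":0.5},{"travel":[0,0,-0.7],"delta_rot":[0,0,0],"gripper":0.5},{"travel":[0,0,-0.75],"delta_rot":[0,0,-0.5],"gripper":0.5},{"travel":[0,0,-0.75],"delta_rot":[0,0,-1],"gripper":0.5},{"travel":[0,0,-0.75],"delta_rot":[0,0,-1],"gripper":0.5},{"travel":[0,0,-0.4],"delta_rot":[0,0,-1],"gripper":0.5},{"travel":[0,0,0],"delta_rot":[0,0,-1],"gripper":0.5},{"travel":[0,0,0],"delta_rot":[0,0,-1],"gripper":0.5}]'
python3 -m handwheel '[{"travel":[0,0,0],"delta_rot":[0,0,-1],"gripper":0.5},{"travel":[0,0,0],"delta_rot":[0,0,-1],"gripper":0.5},{"travel":[0,0,0],"delta_rot":[0,0,-1],"gripper":0.5},{"travel":[0,0,0],"delta_rot":[0,0,-1],"gripper":0.5},{"travel":[0,0,0],"delta_rot":[0,0,-1],"gripper":0.5},{"travel":[0,0,0],"delta_rot":[0,0,-1],"gripper":0.5},{"travel":[0,0,0],"delta_rot":[0,0,-1],"gripper":0.5},{"travel":[0,0,0],"delta_rot":[0,0,0],"gripper":0.5}]'
python3 -c "
from h import *
go([.4386,.0452,.3],60.25)"
```

```text
time: 6.85
tcp_pos: [0.6524, -0.045, 0.3148]
eef_rot: [3.137, -0.012, 1.698]
wrist_force: [0.4, 0.5, -0.3]
opening: 0.501
time: 7.85
tcp_pos: [0.6544, -0.0328, 0.3152]
eef_rot: [3.119, -0.013, 2.465]
wrist_force: [-0.2, 0.6, -0.4]
opening: 0.503
t 7.85 tcp [ 0.6544 -0.0328  0.3152] frame [0.0516 0.0393] F [-0.2  0.6 -0.4] op 0.503
travel units [ 2.71  -0.935  0.203] rot units [ 0.23 -0.1  -1.51] joints [-0.06  0.57  0.16  1.28 -0.11  1.3   1.  ]
```

```bash
python3 -m handwheel '[{"travel":[0,0,0],"delta_rot":[0.2,-0.1,-1],"gripper":0.5},{"travel":[0,0,0],"delta_rot":[0,0,-0.5],"gripper":0.5},{"travel":[0.55,-0.1,0.04],"delta_rot":[0,0,0],"gripper":0.5},{"travel":[0.55,-0.1,0.04],"delta_rot":[0,0,0],"gripper":0.5},{"travel":[0.55,-0.1,0],"delta_rot":[0,0,0],"gripper":0.5},{"travel":[0.55,-0.1,0],"delta_rot":[0,0,0],"gripper":0.5},{"travel":[0.55,-0.1,0],"delta_rot":[0,0,0],"gripper":0.5},{"travel":[0,0,0],"delta_rot":[0,0,0],"gripper":0.5}]'
python3 -c "
from h import *
s=grab('scene','s4.png')
rect('S',s,.038,.052,(.65,.8),(.0,.13))
rect('SC',s,.157,.172,(.42,.56),(-.08,.08))
go([.4386,.0452,.15],60.25)"
```

```text
time: 8.85
tcp_pos: [0.4377, 0.0504, 0.3075]
eef_rot: [3.134, -0.004, 2.616]
wrist_force: [0.3, 0.1, 1.0]
opening: 0.502
S 1527 rect [710.2  64.4] [78.6 78.7] 13.5 circ [709.9  64.7] 40.6 frame [0.0562 0.1513]
SC 775 rect [491.9  16. ] [91.9 53.9] 60.0 circ [492.3  15. ] 51.0 frame [-0.1144  0.0074]
t 8.9 tcp [0.4397 0.0496 0.3077] frame [-0.177  0.014] F [ 0.  -0.6  0.2] op 0.5
travel units [-0.02  -0.071  1.971] rot units [ 0.08 -0.02 -0.08] joints [-0.24  0.21  0.1   1.87 -0.03  1.06  0.92]
```

View pics/s4.png

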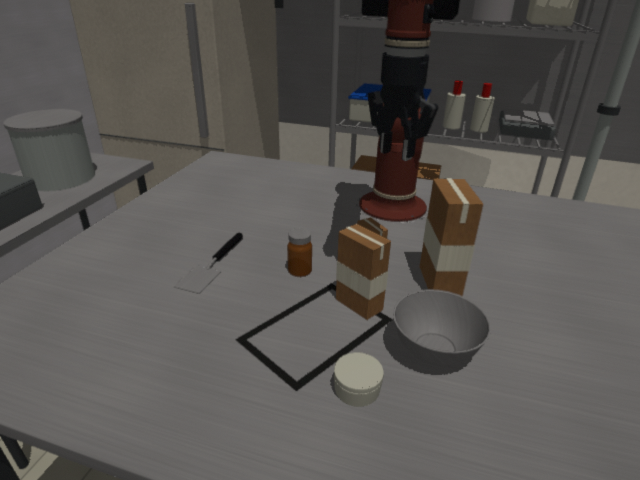

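Nothing has moved: the tub is at (358,378) and the carton at (362,270). I'll descend behind the carton's top.

```bash
python3 -m handwheel '[{"travel":[0.02,-0.06,0.5],"delta_rot":[0.08,0,-0.08],"gripper":0.5},{"travel":[0,0,0.6],"delta_rot":[0,0,0],"gripper":0.5},{"travel":[0,0,0.5],"delta_rot":[0,0,0],"gripper":0.5},{"travel":[0,0,0.3],"delta_rot":[0,0,0],"gripper":0.5},{"travel":[0,0,0],"delta_rot":[0,0,0],"gripper":0.5}]'
python3 -c "
from h import *
go([.4386,.0452,.142],60.25)
print(tof(arm.read_state()['tcp_pos']))"
```

```text
time: 9.52
tcp_pos: [0.4464, 0.0461, 0.1532]
eef_rot: [3.134, 0.009, 2.613]
wrist_force: [0.1, -0.5, -0.3]
opening: 0.501
t 9.525 tcp [0.4464 0.0461 0.1532] frame [-0.1694  0.0139] F [ 0.1 -0.5 -0.3] op 0.501
travel units [ 0.08  -0.059  0.139] rot units [ 0.07  0.09 -0.09] joints [-0.21  0.42  0.08  2.09 -0.06  0.62  0.95]
[-0.16939299  0.01390736]
```

```bash
python3 -m handwheel '[{"travel":[0,-0.06,0.14],"delta_rot":[0.07,0.09,-0.09],"gripper":0.5},{"travel":[-0.06,0,0],"delta_rot":[0,0,0],"gripper":0.5},{"travel":[-0.06,0,0],"delta_rot":[0,0,0],"gripper":0.5},{"travel":[-0.06,0,0],"delta_rot":[0,0,0],"gripper":0.5},{"travel":[0,0,0],"delta_rot":[0,0,0],"gripper":0.5}]'
python3 -c "
from h import *
go([.4386+.868*.061,.0452-.496*.061,.142],60.25)
s=grab('scene','s5.png')
rect('SC',s,.157,.172,(.42,.56),(-.08,.08))
i=cv2.imread('pics/s5.png')[180:380,250:500];cv2.imwrite('pics/s5z.png',cv2.resize(i,None,fx=2.8,fy=2.8))"
```

```text
time: 10.15
tcp_pos: [0.4613, 0.0336, 0.1443]
eef_rot: [3.138, 0.006, 2.62]
wrist_force: [-0.9, 0.2, 0.1]
opening: 0.495
t 10.15 tcp [0.4613 0.0336 0.1443] frame [-0.1504  0.0097] F [-0.9  0.2  0.1] op 0.495
travel units [-0.444 -0.014  0.031] rot units [ 0.04  0.05 -0.02] joints [-0.18  0.45  0.08  2.06 -0.06  0.62  0.99]
SC 892 rect [483.7  20.8] [90.9 73.6] 58.7 circ [488.6  17.4] 53.0 frame [-0.1187  0.0078]
```

View pics/s5z.png

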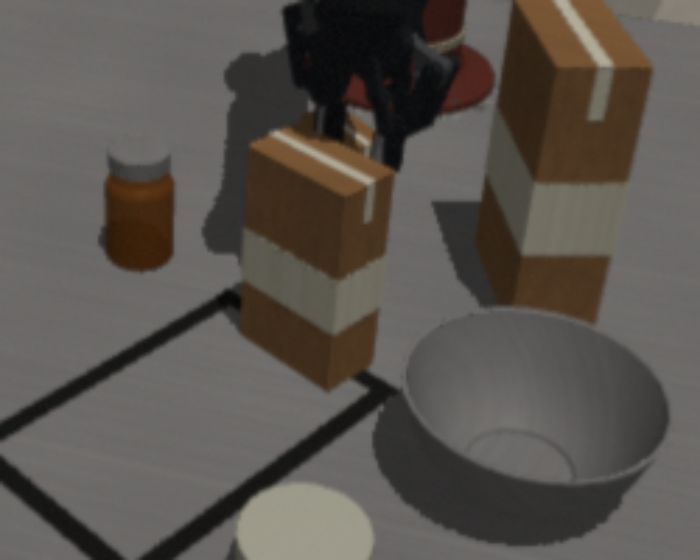

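The fingers are just behind the carton's top edge, at zoom pixels (330,120) to (385,160), and the carton still stands. Now the slow toppling push.

```bash
python3 -m handwheel '[{"travel":[-0.06,0,0],"delta_rot":[0,0,0],"gripper":0.5},{"travel":[-0.06,0,0],"delta_rot":[0,0,0],"gripper":0.5},{"travel":[-0.06,0,0],"delta_rot":[0,0,0],"gripper":0.5},{"travel":[-0.06,0,0],"delta_rot":[0,0,0],"gripper":0.5},{"travel":[-0.06,0,0],"delta_rot":[0,0,0],"gripper":0.5}]'
python3 -c "
from h import *
go([.4386+.868*.061,.0452-.496*.061,.142],60.25)
s=grab('scene','s6.png')
i=cv2.imread('pics/s6.png')[180:380,250:500];cv2.imwrite('pics/s6z.png',cv2.resize(i,None,fx=2.8,fy=2.8))"
```

```text
time: 10.82
tcp_pos: [0.4828, 0.0215, 0.1446]
eef_rot: [3.138, 0.005, 2.621]
wrist_force: [0.1, -0.5, 0.7]
opening: 0.503
t 10.825 tcp [0.4828 0.0215 0.1446] frame [-0.1258  0.0088] F [ 0.1 -0.5  0.7] op 0.503
travel units [-0.136 -0.017  0.033] rot units [ 0.04  0.05 -0.01] joints [-0.14  0.48  0.08  2.01 -0.06  0.65  1.02]
```

View pics/s6z.png

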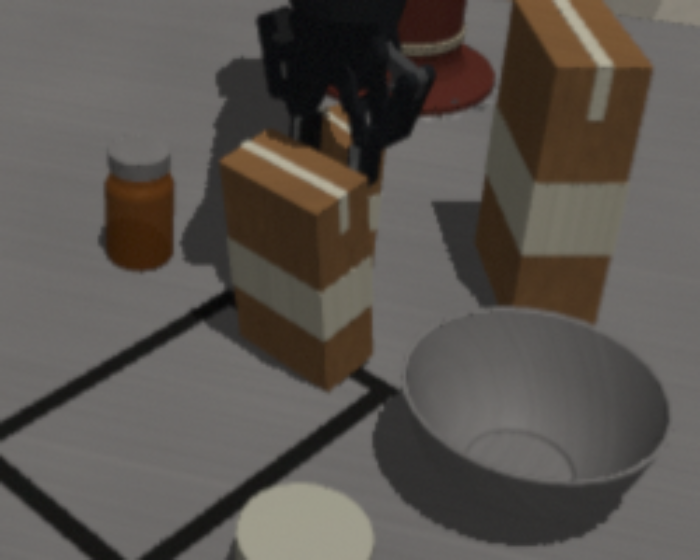

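The carton is tilting about its front bottom edge, which stays at zoom pixel (330,388), so there is no slip. I'll continue.

```bash
python3 -m handwheel '[{"travel":[-0.06,0,0],"delta_rot":[0,0,0],"gripper":0.5},{"travel":[-0.06,0,0],"delta_rot":[0,0,0],"gripper":0.5},{"travel":[-0.06,0,0],"delta_rot":[0,0,0],"gripper":0.5},{"travel":[-0.06,0,0],"delta_rot":[0,0,0],"gripper":0.5},{"travel":[-0.06,0,0],"delta_rot":[0,0,0],"gripper":0.5}]'
python3 -c "
from h import *
go([.4386+.868*.061,.0452-.496*.061,.142],60.25)
s=grab('scene','s7.png')
i=cv2.imread('pics/s7.png')[180:380,250:500];cv2.imwrite('pics/s7z.png',cv2.resize(i,None,fx=2.8,fy=2.8))"
```

```text
time: 11.5
tcp_pos: [0.5061, 0.0081, 0.1448]
eef_rot: [3.137, 0.007, 2.621]
wrist_force: [-0.3, 0.3, -0.0]
opening: 0.499
t 11.5 tcp [0.5061 0.0081 0.1448] frame [-0.0989  0.0076] F [-0.3  0.3 -0. ] op 0.499
travel units [ 0.201 -0.017  0.033] rot units [ 0.04  0.07 -0.01] joints [-0.11  0.51  0.08  1.95 -0.06  0.68  1.05]
```

View pics/s7z.png

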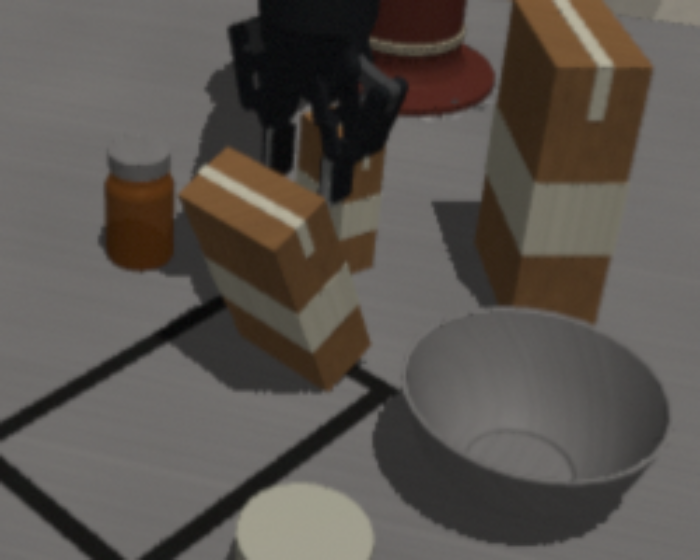

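The carton is past its balance point and has come away from the fingers, pivot unchanged at (330,388). I'll back off and let it fall.

```bash
python3 -m handwheel '[{"travel":[0,0,0],"delta_rot":[0,0,0],"gripper":0.5},{"travel":[0,0,0],"delta_rot":[0,0,0],"gripper":0.5},{"travel":[0,0,0],"delta_rot":[0,0,0],"gripper":0.5},{"travel":[0,0,-0.4],"delta_rot":[0,0,0],"gripper":0.5},{"travel":[0.3,0,-0.6],"delta_rot":[0,0,0],"gripper":0.5},{"travel":[0.3,0,-0.6],"delta_rot":[0,0,0],"gripper":0.5},{"travel":[0,0,0],"delta_rot":[0,0,0],"gripper":0.5}]'
python3 -c "
from h import *
s=grab('scene','s8.png');t=grab('top','t8.png')
for n,i in(('S',s),('T',t)):
  rect(n+' tub',i,.038,.043 if 0 else .052,(.66,.8),(.02,.13))
  P=cloud(i);f=tof(P)
  m=(P[...,2]>.042)&(P[...,2]<.058)&(abs(f[...,0])<.17)&(abs(f[...,1])<.08)
  r=cv2.minAreaRect((f[m]*1000).astype(np.float32));print(n,'carton in frame',m.sum(),r,np.median(P[m][:,2]))
  rect(n+' jar',i,.092,.106,(.36,.47),(-.2,-.09))
"
```

```text
time: 12.42
tcp_pos: [0.4625, 0.0327, 0.2757]
eef_rot: [3.137, 0.006, 2.621]
wrist_force: [-0.1, -0.1, -0.7]
opening: 0.499
S tub 1522 rect [710.   64.5] [79.1 79.1] 84.1 circ [709.9  64.3] 40.4 frame [0.0564 0.151 ]
S carton in frame 2956 ((1.4835281372070312, 2.0029449462890625), (94.07556915283203, 167.6128692626953), 87.18912506103516) 0.04825718349437641
S jar 250 rect [ 414.4 -142.9] [49.1 49.7] 68.7 circ [ 415.5 -142.6] 28.1 frame [-0.1103 -0.1679]
T tub 490 rect [716.1  44.2] [78.2 36.9] 23.1 circ [709.8  58.9] 39.1 frame [0.0588 0.1461]
T carton in frame 3918 ((1.2707290649414062, 1.1167793273925781), (91.18693542480469, 165.26397705078125), 87.24945831298828) 0.0511374248877976
T jar 647 rect [ 413.  -143.1] [48.8 47.8] 79.8 circ [ 413.1 -142.8] 25.0 frame [-0.1123 -0.1692]
```

View pics/s8.png

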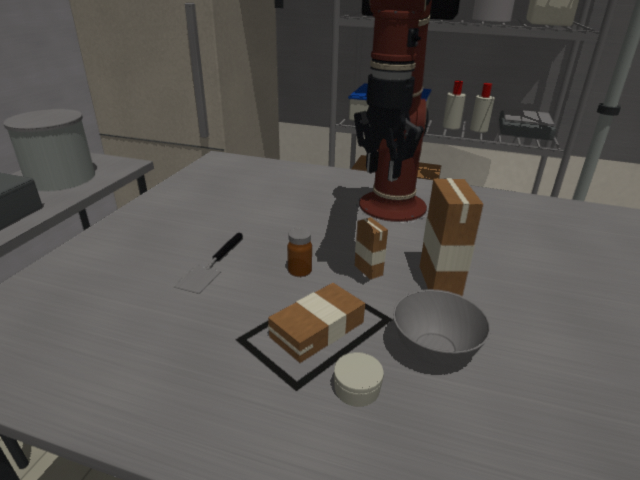

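View pics/t8.png

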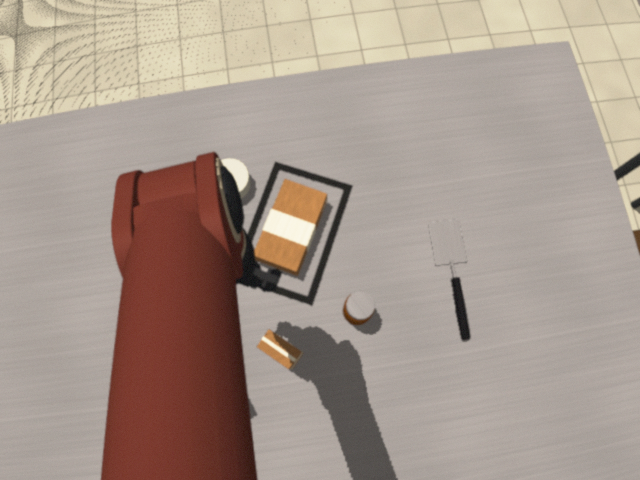

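Both views show the carton lying flat and centred inside the frame: (316,322) in the scene view and (291,227) in the top view. The tub stands outside at (358,378), and the arm is clear of everything. I'll hand in the job.

```bash
python3 -c "
from h import *
arm.sign_off(); print(arm.read_state()['time'])"
```

```text
the job is handed in; nothing more can be done
the job is handed in; nothing more can be done
```

The job is done and handed in; by my last camera checks the tub and carton both meet the end conditions. No verdict is reported.

**What I did:**
- I pushed the tub upright towards the frame's +y side, using both half-open fingers as a cradle.
- I then pushed the carton slowly near its top from behind. It tipped about its front bottom edge with no visible slip and fell on its own past the balance point.
- The robot's clock was at about 12.5 s of the 54 s allowed when I handed in.

**What the last checks showed:**
- **Carton:** it lies flat with its upper face at 48 to 51 mm. Its centre is about 1 mm lengthwise and 1 to 2 mm sideways from the frame's centre, turned about 0.05 rad. Its ends are at roughly x = ±83 mm, inside the tape.
- **Tub:** it stands upright at frame y ≈ 0.151 m, outside the tape, where 0.125 m was needed. The top view gave 0.146 m, but the arm partly hid the tub there, so I trust the scene view.
- **Bystanders:** the jar measured unchanged from the top. The bowl and spatula look unmoved in the scene picture, but I did not measure them again.
- **Contact:** the wrist force readings I took during the pushes stayed under about 4 N. At the end the arm was clear, with the tool tip about 0.28 m up.

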